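# Dial open the kitchen lock box by feel

### The arm

A 6-joint arm with a two-finger parallel gripper is mounted at the origin on the work surface. World frame = base frame: x ahead of the robot, y to its left, z up, the work surface at z = 0. Lengths are in m, angles in degrees, forces in N, time in s.
With the tool pointing down it reaches from about 0.3 to 0.75 m from the base axis. Payload 8.5 kg.
Tool frame: the origin (TCP) lies at the very end of the fingers, on their centre line; the grasp point (between the pads) lies 19 mm behind it (env.grip_depth is the z of the grasp point in the tool frame, in m); z points along the fingers, y is the direction in which the jaws open and shut (so a half turn about z gives the same grasp; the last joint's range is limited). The gripper opens to 85 mm and grips with 20 to 120 N. Pads are 22 mm wide; open, the fingers measure 114 mm over their backs; the gripper's body (76 mm by 85 mm) begins 54 mm behind the grasp point. The pads swing forward as they close: fully open they stand 13 mm farther back than shut.
Start: joints at [51.033, 21.807, 74.336, -0, 83.858, -12.336], TCP at [0.247, 0.492, 0.231] pointing down, gripper open.
Joint ranges: [-178.18, 178.18], [-50.72, 133.34], [12.68, 142.11], [-81.47, 261.47], [9.98, 163.14], [-165.26, 165.26]. Speed limits (degrees/s): [136.94, 136.94, 180, 180, 180, 180].

### API

Orientations are given as a 3x3 rotation matrix whose columns are the frame's x, y, z axes.
In Python, from rig import env gives the robot as it stands.
- The arm moves only by the tool apply_moves, never from a script. Its argument "plan" is a list of rows, each an object of numbers: "tx", "ty", "tz": the shift along the world's x, y, z in mm; "rx", "ry", "rz": the turn, a rotation vector about the world's x, y, z in rad; "jaw": the opening, from -1 (shut) to 1 (fully open). A call has 1 to 12 rows; each row is the pose to reach, as a shift and turn from the pose measured when the call began; what a row does not reach only later rows make up. A row lasts 1/10 s, in which the tool goes at most 50 mm and 8.59 degrees, less where a joint would pass 70% of its speed; a pose out of reach is approached as far as the arm can. A call with a gripper value outside its range is refused whole. The fingers move at their own pace and stop on an object; "grip_force" is the grip in N (left out, the last holds). Time passes only in rows, so rows that repeat a pose let the fingers close. It gives the time, the measured TCP pose, the force and the opening at its end, in the units of the state.
- env.observe(): the state, without advancing time (a new reading comes with each control period).
- env.get_image(name): name is "scene" or "top" or "wrist"; returns a dict with "image" (384x512x3 uint8, red, green, blue), "intrinsics" (3x3 intrinsics, pixels), "k1" (the pictures are not rectified: a ray, as slopes to the right and down, at radius r is drawn at 1 + k1 r^2 times it, then the intrinsics apply), "world_from_camera" (4x4, takes a point from camera to world coordinates). Camera axes: x right, y up, looking along -z (the intrinsics and any distortion apply to the point x, -y, -z); pixel columns grow to the right and rows downward; lengths in m; the calibration is good to about 2 mm. A picture is of the moment at which its call begins. There is no depth.
- env.close_job(): hands the job in, once; it reports no verdict.
The state is a dict: "time_s": time; "q": joint angles; "qvel": joint speeds; "joint_efforts": joint torques, N m; "position": TCP position; "tool_rot": TCP orientation; "ft_force": force on the tool from outside, world axes, zero at the start; "wrist_torque": the same for the moment, N m; "grip_width": finger opening in m.
Only numpy, scipy, OpenCV 4.12 (cv2) and the standard library are available. Lean on these libraries where they do the work, as an engineer would, in place of code of your own. Each camera call takes 0.05 s, during which the arm holds its last target.

### The job

Open the white lock box on the counter. Dial its lock by feel: clockwise (seen from above) past both pick-ups until it stops dead, then anticlockwise past the first, light pick-up and on only until the second, heavier one just begins to resist (do not drag it along), then slowly clockwise until the bolt springs back and the dial locks; never wrench the dial against a stop. Then slide the lid fully open, let go, and leave everything else on the counter where it stands.

Things in the scene. Friction and masses are not known exactly. Their poses are not given: they have to be found in the camera images.
- box: White lock box, fixed: 160 (x) by 260 (y) mm, deck and lid top 88 mm above the counter. Origin: centre of its underside; x is the lid's opening direction (away from the robot, yaw varies), z up. The round steel lock case (76 mm across, 22 mm high) stands on the deck, axis at x 0, y -75 mm; the lid covers y -22 to +124 mm.
- dial_grip (a point): Point on the dial's axis, 142 mm above the counter, turning with it; x along the bar, z up. Steel disc 66 mm across, top 119 mm above the counter, with an upright black bar 52 long, 14 thick, 36 mm high (top at 155 mm). White dot at the bar's +x end. Clockwise from above is a negative turn about z. The dial may have slipped on its spindle by up to 0.35 rad: its heading tells nothing.
- lock_case (a joint): Twist of the lock case on its rubber seat, rad: 0 at rest, 0.1 rad per Nm on the dial, negative when the dial is turned clockwise; 0.07 or more either way (0.7 Nm) means that the lock is being wrenched.
- bolt (a joint): Travel of the steel bolt, m: 0 locked (between two small steel blocks on the lid), 0.011 fully sprung back towards the dial, free of the lid from 0.0085 on. It is spring-driven and moves by itself when the lock is rightly dialed.
- bolt_tip (a point): Top of the bolt's free end, pointing to the box's +y: steel bar 10 mm wide, 93 to 103 mm above the counter. From the clockwise stop the heavy pick-up is 1.2 to 1.5 rad anticlockwise; dragging it about 0.1 rad on spoils the combination (begin again). Then after 0.35 to 0.6 rad clockwise the bolt falls in; 0.1 to 0.3 rad further on the dial is blocked (0.2 Nm is a sign).
- lid (a joint): Travel of the sliding plywood lid along the box's x, m: 0 closed, 0.10 fully open; stays where it is left (about 2 N to slide).
- lid_rib (a point): Grip point of the upright wooden rib on the lid, 120 mm above the counter; the rib is 14 mm thick (x), 50 mm long (y) and 44 mm high, from 88 to 132 mm above the counter. With the lid closed it lies at x -40, y +51 mm of the box. Axes as the box.
- turntable: White round plastic turntable 220 mm across carrying three clear jars, up to 140 mm high; origin at the centre of its underside. A bystander.
- loaf_pan: Aluminium loaf pan 236 by 135 by 62 mm, long in x, origin at the centre of its underside. A bystander.
- measuring_cup: Steel measuring cup 68 mm across, 45 mm high, handle 85 mm to its -y; origin at the centre of its underside. A bystander.
- spoon: Wooden stirring spoon 260 mm long lying along its x on the counter. A bystander.
- lock_axis (a point): Dial axis at deck height (fixed). Hidden below: two notched discs with play, unknown starts, picked up one after the other. Torque to turn the dial: about 0.02 Nm alone, 0.09 with the first disc, 0.27 dragging the second too; dead stop at the clockwise end (0.4 Nm is a clear sign), 0.5 to 1.4 rad from the start.
- green_lid: Green silicone jar lid, 84 mm across, 24 mm high, lying beyond the box; origin at the centre of its underside. A bystander.

How it is judged (in metres and radians):
On the way, in this order (a step that is already met when the one before it is completed fails the run):
1. the bolt has sprung back out of the lid's blocks while the lid is still closed (value of joint bolt above 0.0085 m and value of joint lid below 0.02 m), for 0.2 s.
2. the lid is slid open (value of joint lid above 0.09 m), for 0.2 s.
At the end, for the whole second after the job is handed in: The bolt is sprung back (at least 8.5 mm) and the lid stands at least 90 mm open, at rest and released; the bystanders stand within 20 mm of where they were (value of joint lid above 0.09 m and value of joint bolt above 0.0085 m and velocity of joint lid between -0.01 and 0.01 m/s); the robot touches nothing.
It fails at once if the dial was wrenched against the lock (case twisted by more than 0.07 rad) (value of joint lock_case above 0.07 rad or value of joint lock_case below -0.07 rad).
It fails at once if a bystander was moved by more than 20 mm (distance of any of turntable, loaf_pan, measuring_cup, spoon, green_lid from where it was at the start of the episode above 0.02 m).
It also fails if it takes over 70 s, if anything falls off the work surface, if the arm or the gripper's body presses on something with over 40 N, if the wrist force passes 120 N, or if a joint passes its speed limit or range.

## Working session

There is one attempt and no reset: what is moved stays moved. The work goes in short steps, Python scripts to look and compute and a tool call to move; the robot and the scene stay as the last step left them, time stands still between calls to the robot, and variables do not carry over. Pictures are saved under pics/ and viewed, and the job is handed in when it is done.

Besides the shell and the picture viewer there is one more tool, called after "Emit:" in YAML: its name, and indented under it one key for each argument. apply_moves: Moves the arm, as the interface text tells. Its arguments: {"type":"object","properties":{"plan":{"type":"array","items":{"type":"object","properties":{"tx":{"type":"number"},"ty":{"type":"number"},"tz":{"type":"number"},"rx":{"type":"number"},"ry":{"type":"number"},"rz":{"type":"number"},"jaw":{"type":"number"}}}},"grip_force":{"type":"number"}},"required":["plan"]}

```bash
ls; mkdir -p pics; python3 - <<'E'
from rig import env
import cv2,numpy as np
s=env.observe()
for k,v in s.items(): print(k,np.round(v,4).tolist())
for n in ["scene","top","wrist"]:
    r=env.get_image(n); cv2.imwrite(f"pics/{n}0.png",r["image"][:,:,::-1])
    print(n,np.round(r["intrinsics"],2).tolist(),r["k1"],np.round(r["world_from_camera"],4).tolist())
E
```

```text
pics
time_s 0.0
q [51.0329, 21.8439, 74.3861, 0.0011, 83.8591, -12.3358]
qvel [-0.0116, -0.0883, -0.0237, -0.0437, 0.0921, 0.0126]
joint_efforts [0.0006, -44.8462, -23.1284, -0.0002, 0.0047, 0.0]
position [0.2463, 0.4914, 0.2307]
tool_rot [[-0.8939, 0.4482, -0.001], [0.4482, 0.8939, -0.0012], [0.0004, -0.0015, -1.0]]
ft_force [-0.8289, 0.3407, -0.6609]
wrist_torque [0.0021, -0.0086, 0.0166]
grip_width 0.0853
scene [[474.04, 0.0, 254.37], [0.0, 474.04, 191.8], [0.0, 0.0, 1.0]] 0.06138276765315279 [[-0.2763, -0.6137, 0.7397, 1.5724], [0.961, -0.1703, 0.2177, 0.2778], [-0.0076, 0.771, 0.6368, 0.945], [0.0, 0.0, 0.0, 1.0]]
top [[374.71, 0.0, 255.27], [0.0, 374.71, 192.28], [0.0, 0.0, 1.0]] -0.09359057831982003 [[0.0282, 0.9782, -0.2059, 0.3971], [-0.9996, 0.0282, -0.0029, -0.0058], [0.0029, 0.2059, 0.9786, 1.0995], [0.0, 0.0, 0.0, 1.0]]
wrist [[307.18, 0.0, 254.94], [0.0, 307.18, 184.56], [0.0, 0.0, 1.0]] -0.03471106228644577 [[0.4481, -0.8576, -0.2525, 0.1818], [0.894, 0.4295, 0.1279, 0.5236], [-0.0013, -0.283, 0.9591, 0.3735], [0.0, 0.0, 0.0, 1.0]]
```

View pics/scene0.png

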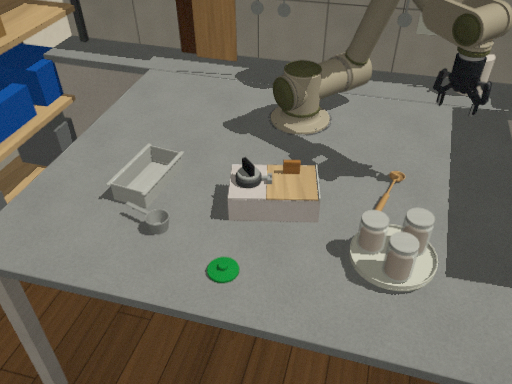

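View pics/top0.png

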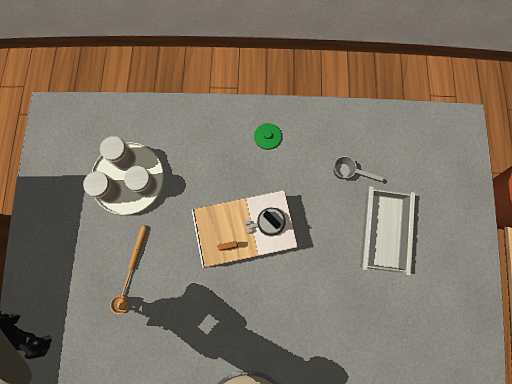

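The top view shows the box at about (245,229), the dial at (271,221) with a dark bar, and the rib at (229,245). The bystanders are well clear. I'll measure these next.

```bash
cat > h.py <<'E'
from rig import env
import cv2,numpy as np
def ray(r,u,v):
    K=r["intrinsics"];k=r["k1"]
    d=cv2.undistortPoints(np.array([[[u,v]]],float),K,np.array([k,0,0,0.]))[0,0]
    T=r["world_from_camera"]
    return T[:3,3],T[:3,:3]@np.array([d[0],-d[1],-1])
def onz(r,u,v,z):
    o,d=ray(r,u,v); return o+d*(z-o[2])/d[2]
def proj(r,p):
    T=r["world_from_camera"];c=T[:3,:3].T@(np.asarray(p)-T[:3,3]);x=np.array([c[0],-c[1]])/-c[2]
    x=x*(1+r["k1"]*(x@x));K=r["intrinsics"];return K[0,0]*x[0]+K[0,2],K[1,1]*x[1]+K[1,2]
E
python3 - <<'E'
from h import *
t=env.get_image("top");s=env.get_image("scene")
a=t["image"][180:280,180:310];cv2.imwrite("pics/tz.png",cv2.resize(a[:,:,::-1],None,fx=6,fy=6,interpolation=cv2.INTER_NEAREST)[:600,:800])
a=s["image"][145:230,215:335];cv2.imwrite("pics/sz.png",cv2.resize(a[:,:,::-1],None,fx=6,fy=6,interpolation=cv2.INTER_NEAREST))
E
```

```text
(no output)
```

View pics/tz.png

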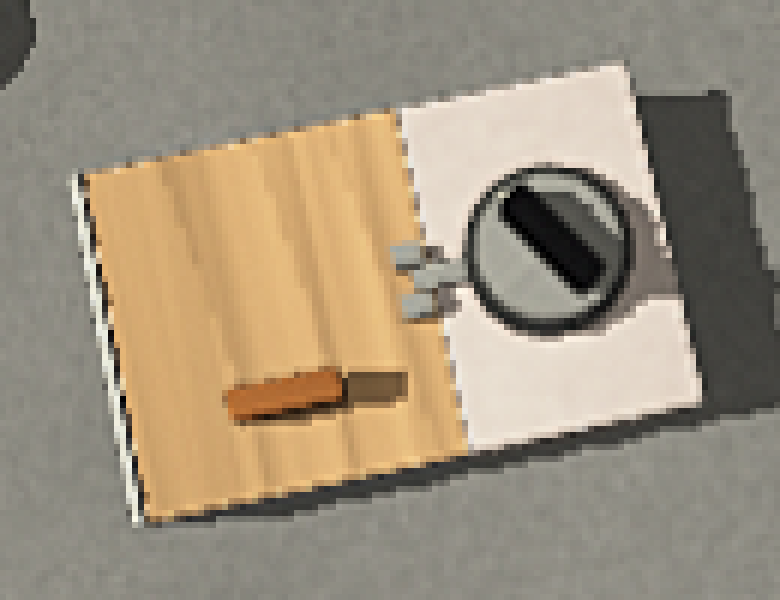

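View pics/sz.png

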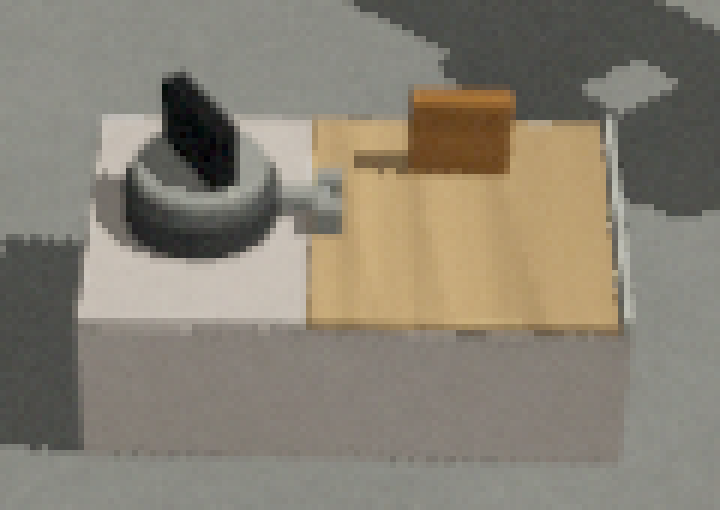

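```bash
python3 - <<'E'
from h import *
t=env.get_image("top");s=env.get_image("scene")
f=lambda p:(p[0]/6+180-.5,p[1]/6+180-.5)
P={n:onz(t,*f(p),.088) for n,p in dict(TR=(626,62),BR=(703,405),TL=(88,175),BL=(150,522)).items()}
for n,p in P.items(): print(n,p.round(4))
print(np.linalg.norm(P['TR']-P['BR']),np.linalg.norm(P['TL']-P['BL']),np.linalg.norm(P['TL']-P['TR']))
x=(P['TR']-P['BR'])+(P['TL']-P['BL']);print("yaw x",np.degrees(np.arctan2(x[1],x[0])))
y=P['TL']-P['TR']+P['BL']-P['BR'];yaw2=np.arctan2(-y[0],y[1]);print("yaw y",np.degrees(yaw2))
yaw=(np.arctan2(x[1],x[0])+yaw2)/2
ex=np.array([np.cos(yaw),np.sin(yaw),0]);ey=np.array([-ex[1],ex[0],0])
cR=(P['TR']+P['BR'])/2; c=cR+ey*.130; cl=(P['TL']+P['BL'])/2-ey*.124
print("centre from right, left",c,cl)
c=(c+cl)/2;c[2]=0
lock=c-ey*.075;rib=c-.04*ex+.051*ey;print("lock",lock,"rib",rib, "yaw",yaw)
# bar
for n,r,b in (("top",t,(255,205,290,235)),("scene",s,(238,153,260,180))):
    im=r["image"].astype(int);m=(im.max(2)<40).astype(np.uint8);q=np.zeros_like(m);q[b[1]:b[3],b[0]:b[2]]=m[b[1]:b[3],b[0]:b[2]]
    print(n,q.sum(),cv2.minAreaRect(cv2.findNonZero(q)))
    if n=="top":
        pts=cv2.boxPoints(cv2.minAreaRect(cv2.findNonZero(q)))
        for p in pts: print(onz(t,*p,.15).round(4))
m=cv2.inRange(t["image"][235:255,210:250],(120,50,0),(210,125,60));m2=cv2.findNonZero(m)
rr=cv2.minAreaRect(m2);print(rr);print("rib",onz(t,rr[0][0]+210,rr[0][1]+235,.130))
for p in cv2.boxPoints(rr): print(onz(t,p[0]+210,p[1]+235,.13).round(4))
print("lock predicted px", proj(t,lock+[0,0,.155]),proj(s,lock+[0,0,.155]))
E
```

```text
TR [ 0.6191 -0.0815  0.088 ]
BR [ 0.463  -0.1181  0.088 ]
TL [0.5592 0.1632 0.088 ]
BL [0.4043 0.1266 0.088 ]
0.16031338852776172 0.1592344094687644 0.2519568702078592
yaw x 13.258934286680411
yaw y 13.622142531266125
centre from right, left [0.51084547 0.02662247 0.088     ] [0.51058029 0.0242984  0.088     ]
lock [ 0.52814559 -0.04748544  0.        ] rib [0.45995417 0.06576618 0.        ] yaw 0.2345816484773437
top 178 ((274.2277526855469, 220.77723693847656), (26.6669979095459, 31.542678833007812), 84.2894058227539)
[ 0.553  -0.0092  0.15  ]
[ 0.5634 -0.0897  0.15  ]
[ 0.4953 -0.0972  0.15  ]
[ 0.4852 -0.0177  0.15  ]
scene 137 ((247.7470703125, 166.7882537841797), (19.306812286376953, 8.785683631896973), 49.398704528808594)
((17.023529052734375, 10.10588264465332), (5.206331729888916, 18.439088821411133), 77.47119140625)
rib [0.46013279 0.06583043 0.13      ]
[0.4608 0.0905 0.13  ]
[0.4724 0.0446 0.13  ]
[0.4595 0.0412 0.13  ]
[0.4479 0.087  0.13  ]
lock predicted px (np.float64(272.03537185485027), np.float64(218.83748489464796)) (np.float64(247.9845469566721), np.float64(161.08943098217475))
```

Emit:
apply_moves:
  plan:
    - {"tx": 24, "ty": -45, "tz": 10, "rz": -0.14}
    - {"tx": 48, "ty": -90, "tz": 10, "rz": -0.28}
    - {"tx": 72, "ty": -135, "tz": 10, "rz": -0.42}
    - {"tx": 96, "ty": -180, "tz": 10, "rz": -0.56}
    - {"tx": 120, "ty": -225, "tz": 10, "rz": -0.7}
    - {"tx": 144, "ty": -270, "tz": 10, "rz": -0.84}
    - {"tx": 168, "ty": -315, "tz": 10, "rz": -0.98}
    - {"tx": 192, "ty": -360, "tz": 10, "rz": -1.12}
    - {"tx": 216, "ty": -405, "tz": 10, "rz": -1.26}
    - {"tx": 240, "ty": -450, "tz": 10, "rz": -1.4}
    - {"tx": 262, "ty": -495, "tz": 10, "rz": -1.54}
    - {"tx": 282, "ty": -539, "tz": 10, "rz": -1.66}
  grip_force: 30

```text
validation failed for argument at $.pl...
```

Emit:
apply_moves:
  plan:
    - {"rz": -0.1}
    - {"rz": -0.2}
    - {"rz": -0.2}
    - {"rz": -0.2}

```text
validation failed for argument at $.pl...
```

```bash
python3 - <<'E'
from h import *
r=env.get_image("wrist");cv2.imwrite("pics/w1.png",r["image"][:,:,::-1])
t=env.get_image("top");cv2.imwrite("pics/t1.png",t["image"][:,:,::-1])
s=env.observe();print(s["position"],s["tool_rot"],s["q"],s["wrist_torque"])
for z in (.155,.119): print(proj(r,[.528,-.0475,z]))
E
```

```text
[0.24650181 0.49162864 0.23128302] [[-8.93922047e-01  4.48222456e-01 -6.51587700e-05]
 [ 4.48222460e-01  8.93922045e-01 -6.61184418e-05]
 [ 2.86110906e-05 -8.83103570e-05 -9.99999996e-01]] [ 5.10343098e+01  2.18087937e+01  7.43390112e+01  5.23452260e-04
  8.38574884e+01 -1.23360504e+01] [ 0.06170166 -0.0053149   0.0263886 ]
(np.float64(-13.275066095670411), np.float64(547.0565578870569))
(np.float64(5.077895564287701), np.float64(515.0938828751881))
```

View pics/w1.png

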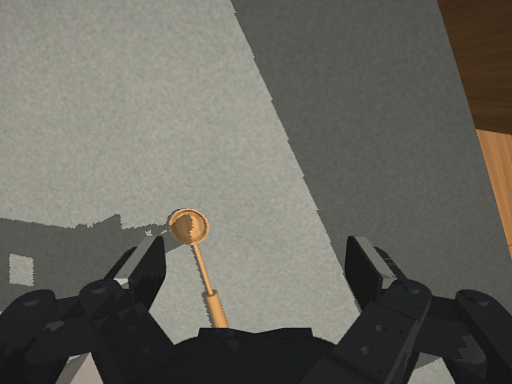

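Both moves were refused, so the arm has not moved. The picture still shows the spoon under the start pose. I'll retry with all the fields filled in.

Emit:
apply_moves:
  plan:
    - {"tx": 24, "ty": -45, "tz": 10, "rx": 0, "ry": 0, "rz": -0.14, "jaw": 1}
    - {"tx": 48, "ty": -90, "tz": 10, "rx": 0, "ry": 0, "rz": -0.28, "jaw": 1}
    - {"tx": 72, "ty": -135, "tz": 10, "rx": 0, "ry": 0, "rz": -0.42, "jaw": 1}
    - {"tx": 96, "ty": -180, "tz": 10, "rx": 0, "ry": 0, "rz": -0.56, "jaw": 1}
  grip_force: 30

```text
time_s: 0.85
position: [0.3406, 0.3143, 0.2414]
tool_rot: [[-0.515, 0.857, 0.0], [0.857, 0.515, 0.0], [-0.0, 0.0, -1.0]]
ft_force: [0.9, 0.6, -0.0]
grip_width: 0.0852
```

Emit:
apply_moves:
  plan:
    - {"tx": 21, "ty": -40, "tz": 0, "rx": 0, "ry": 0, "rz": -0.14, "jaw": 1}
    - {"tx": 42, "ty": -80, "tz": 0, "rx": 0, "ry": 0, "rz": -0.28, "jaw": 1}
    - {"tx": 63, "ty": -120, "tz": 0, "rx": 0, "ry": 0, "rz": -0.42, "jaw": 1}
    - {"tx": 84, "ty": -160, "tz": 0, "rx": 0, "ry": 0, "rz": -0.56, "jaw": 1}
    - {"tx": 105, "ty": -200, "tz": 0, "rx": 0, "ry": 0, "rz": -0.7, "jaw": 1}
    - {"tx": 126, "ty": -240, "tz": 0, "rx": 0, "ry": 0, "rz": -0.84, "jaw": 1}
    - {"tx": 147, "ty": -280, "tz": 0, "rx": 0, "ry": 0, "rz": -0.98, "jaw": 1}
    - {"tx": 168, "ty": -320, "tz": 0, "rx": 0, "ry": 0, "rz": -1.12, "jaw": 1}
    - {"tx": 187, "ty": -362, "tz": 0, "rx": 0, "ry": 0, "rz": -1.26, "jaw": 1}
    - {"tx": 187, "ty": -362, "tz": 0, "rx": 0, "ry": 0, "rz": -1.29, "jaw": 1}
    - {"tx": 187, "ty": -362, "tz": 0, "rx": 0, "ry": 0, "rz": -1.29, "jaw": 1}

```text
time_s: 1.95
position: [0.5278, -0.0487, 0.241]
tool_rot: [[0.682, 0.731, -0.0], [0.731, -0.682, 0.0], [-0.0, -0.0, -1.0]]
ft_force: [0.7, -0.4, 0.4]
grip_width: 0.0855
```

```bash
python3 - <<'E'
from h import *
r=env.get_image("wrist");cv2.imwrite("pics/w2.png",r["image"][:,:,::-1])
s=env.observe();print(s["position"],s["tool_rot"],s["q"],s["wrist_torque"],s["ft_force"])
for z in (.155,.119): print(proj(r,[.528,-.0475,z]))
E
```

```text
[ 0.5274945  -0.04778152  0.24126006] [[ 6.80653943e-01  7.32605063e-01 -1.75915403e-04]
 [ 7.32605068e-01 -6.80653959e-01 -4.87938762e-05]
 [-1.55484156e-04 -9.56647714e-05 -9.99999983e-01]] [-1.79902620e+01  1.93516620e+01  7.64774293e+01 -5.80192801e-03
  8.41796316e+01  2.49050935e+01] [-0.00841681 -0.00018433  0.02916404] [ 0.65156624  0.44947715 -0.30737972]
(np.float64(254.17492762784408), np.float64(188.2689614938989))
(np.float64(254.27283879477167), np.float64(176.36273520902216))
```

View pics/w2.png

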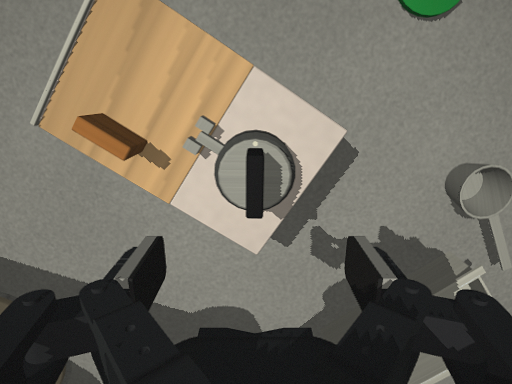

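The wrist view shows the bar upright from (255,150) to (255,217), within about a pixel of the predicted axis and nearly along the tool x. I'll measure its angle and end points.

```bash
python3 - <<'E'
from h import *
r=env.get_image("wrist");im=r["image"].astype(int);b=im[140:225,225:290]
m=(b.max(2)<38).astype(np.uint8)
n,l,st,ce=cv2.connectedComponentsWithStats(m);i=1+np.argmax(st[1:,4]);print(st[i],ce[i]+[225,140])
rows=[]
for y in range(85):
    xs=np.where(l[y]==i)[0]
    if len(xs): rows.append((y+140,xs.min()+225,xs.max()+225))
for q in rows[::5]: print(q)
rows=np.array(rows[4:-4]);
# top-face edges at z .155
L=np.array([onz(r,a-.5,y,.155) for y,a,_ in rows]);R=np.array([onz(r,c+.5,y,.155) for y,_,c in rows])
M=(L+R)/2;u=np.polyfit(M[:,0],M[:,1],1);print("heading",np.degrees(np.arctan(u[0])),"mid",M.mean(0),"width",np.linalg.norm((R-L)[:,:2],axis=1).mean())
E
```

```text
[  22    9   18   70 1129] [255.73250664 183.085031  ]
(149, np.int64(250), np.int64(261))
(154, np.int64(249), np.int64(263))
(159, np.int64(248), np.int64(264))
(164, np.int64(248), np.int64(264))
(169, np.int64(248), np.int64(264))
(174, np.int64(248), np.int64(264))
(179, np.int64(248), np.int64(264))
(184, np.int64(248), np.int64(264))
(189, np.int64(248), np.int64(263))
(194, np.int64(248), np.int64(263))
(199, np.int64(248), np.int64(263))
(204, np.int64(248), np.int64(263))
(209, np.int64(247), np.int64(263))
(214, np.int64(248), np.int64(263))
heading 46.4053092756134 mid [ 0.53105126 -0.04483289  0.155     ] width 0.012772354970138232
```

```bash
python3 - <<'E'
from h import *
r=env.get_image("wrist");print(r["world_from_camera"][:3,3])
g=np.radians(46.4);e=np.array([np.cos(g),np.sin(g),0]);n=np.array([-e[1],e[0],0])
for c in ([.528,-.0475,0],[.5295,-.046,0],[.531,-.0445,0]):
    c=np.array(c);print(c,[np.round(proj(r,c+[0,0,z]+k*.026*e),1).tolist() for z in (.155,.119) for k in (1,-1)],
    'disc',[np.round(proj(r,c+[0,0,.119]+d),1).tolist() for d in (.033*e,-.033*e,.033*n,-.033*n)])
a=r["image"][120:225,195:315];cv2.imwrite("pics/w2z.png",cv2.resize(a[:,:,::-1],None,fx=5,fy=5,interpolation=cv2.INTER_NEAREST))
E
```

```text
[0.57593916 0.00528525 0.38413098]
[ 0.528  -0.0475  0.    ] [[256.2, 156.3], [255.3, 219.9], [256.0, 148.2], [255.2, 204.5]] disc [[256.2, 140.2], [255.1, 211.6], [218.7, 176.6], [292.5, 177.6]]
[ 0.5295 -0.046   0.    ] [[256.3, 153.5], [255.4, 217.5], [256.1, 145.8], [255.3, 202.3]] disc [[256.3, 137.8], [255.2, 209.5], [218.7, 174.3], [292.7, 175.3]]
[ 0.531  -0.0445  0.    ] [[256.5, 150.8], [255.5, 215.0], [256.2, 143.4], [255.4, 200.1]] disc [[256.4, 135.3], [255.3, 207.3], [218.7, 172.0], [292.9, 173.0]]
```

View pics/w2z.png

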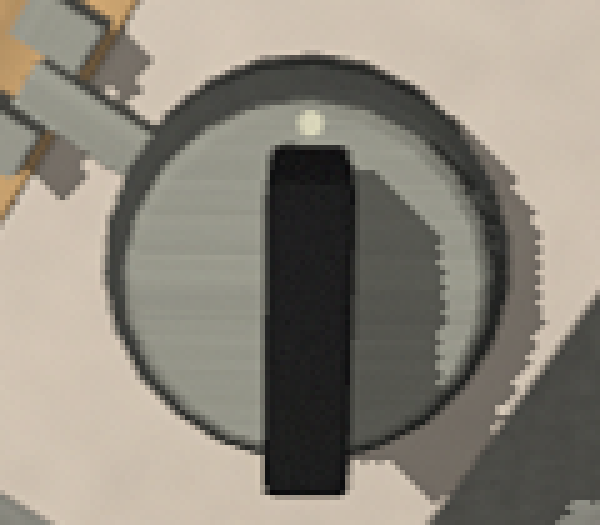

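The bar ends and disc rim fit the axis at (0.528, -0.047) to within about 1 mm. Going down next.

Emit:
apply_moves:
  plan:
    - {"tx": 0.5, "ty": 0.5, "tz": -30, "rx": 0, "ry": 0, "rz": -0.012, "jaw": 1}
    - {"tx": 0.5, "ty": 0.5, "tz": -60, "rx": 0, "ry": 0, "rz": -0.012, "jaw": 1}
    - {"tx": 0.5, "ty": 0.5, "tz": -85, "rx": 0, "ry": 0, "rz": -0.012, "jaw": 1}
    - {"tx": 0.5, "ty": 0.5, "tz": -105, "rx": 0, "ry": 0, "rz": -0.012, "jaw": 1}
    - {"tx": 0.5, "ty": 0.5, "tz": -116, "rx": 0, "ry": 0, "rz": -0.012, "jaw": 1}
    - {"tx": 0.5, "ty": 0.5, "tz": -116, "rx": 0, "ry": 0, "rz": -0.012, "jaw": 1}
    - {"tx": 0.5, "ty": 0.5, "tz": -116, "rx": 0, "ry": 0, "rz": -0.012, "jaw": 1}

```text
time_s: 2.8
position: [0.5282, -0.0462, 0.1265]
tool_rot: [[0.688, 0.726, 0.002], [0.726, -0.688, -0.001], [0.001, 0.002, -1.0]]
ft_force: [0.1, -0.5, 1.2]
grip_width: 0.0853
```

```bash
cat > st.py <<'E'
from h import *
s=env.observe();R=s["tool_rot"];print(s["time_s"],"pos",np.round(s["position"],4),"hd",round(float(np.arctan2(R[1,0],R[0,0])),4),"F",np.round(s["ft_force"],2),"T",np.round(s["wrist_torque"],3),"w",round(s["grip_width"],4),"q6",round(s["q"][5],1))
E
python3 st.py
```

```text
2.8 pos [ 0.5282 -0.0462  0.1265] hd 0.8124 F [ 0.15 -0.49  1.17] T [0.007 0.011 0.008] w 0.0853 q6 25.7
```

Emit:
apply_moves:
  plan:
    - {"tx": 0, "ty": -0.5, "tz": -1, "rx": 0, "ry": 0, "rz": 0, "jaw": 0.2}
    - {"tx": 0, "ty": -0.5, "tz": -1, "rx": 0, "ry": 0, "rz": 0, "jaw": -0.3}
    - {"tx": 0, "ty": -0.5, "tz": -1, "rx": 0, "ry": 0, "rz": 0, "jaw": -1}
    - {"tx": 0, "ty": -0.5, "tz": -1, "rx": 0, "ry": 0, "rz": 0, "jaw": -1}
    - {"tx": 0, "ty": -0.5, "tz": -1, "rx": 0, "ry": 0, "rz": 0, "jaw": -1}
    - {"tx": 0, "ty": -0.5, "tz": -1, "rx": 0, "ry": 0, "rz": 0, "jaw": -1}
    - {"tx": 0, "ty": -0.5, "tz": -1, "rx": 0, "ry": 0, "rz": 0, "jaw": -1}
    - {"tx": 0, "ty": -0.5, "tz": -1, "rx": 0, "ry": 0, "rz": 0, "jaw": -1}
  grip_force: 30

```text
time_s: 3.6
position: [0.5286, -0.047, 0.1257]
tool_rot: [[0.688, 0.726, 0.003], [0.726, -0.688, -0.001], [0.001, 0.003, -1.0]]
ft_force: [1.7, -2.0, 1.4]
grip_width: 0.0136
```

```bash
python3 st.py; python3 st.py
```

```text
3.6 pos [ 0.5286 -0.047   0.1257] hd 0.8123 F [ 1.67 -1.96  1.4 ] T [-0.368 -0.196 -0.011] w 0.0136 q6 25.6
3.6 pos [ 0.5286 -0.047   0.1257] hd 0.8123 F [ 1.67 -1.96  1.4 ] T [-0.368 -0.196 -0.011] w 0.0136 q6 25.6
```

Emit:
apply_moves:
  plan:
    - {"tx": 0, "ty": 0, "tz": 0, "rx": 0, "ry": 0, "rz": -0.05, "jaw": -1}
    - {"tx": 0, "ty": 0, "tz": 0, "rx": 0, "ry": 0, "rz": -0.1, "jaw": -1}
    - {"tx": 0, "ty": 0, "tz": 0, "rx": 0, "ry": 0, "rz": -0.15, "jaw": -1}
    - {"tx": 0, "ty": 0, "tz": 0, "rx": 0, "ry": 0, "rz": -0.2, "jaw": -1}
    - {"tx": 0, "ty": 0, "tz": 0, "rx": 0, "ry": 0, "rz": -0.25, "jaw": -1}
    - {"tx": 0, "ty": 0, "tz": 0, "rx": 0, "ry": 0, "rz": -0.3, "jaw": -1}
    - {"tx": 0, "ty": 0, "tz": 0, "rx": 0, "ry": 0, "rz": -0.35, "jaw": -1}
    - {"tx": 0, "ty": 0, "tz": 0, "rx": 0, "ry": 0, "rz": -0.4, "jaw": -1}

```text
time_s: 4.4
position: [0.5286, -0.047, 0.1258]
tool_rot: [[0.917, 0.399, 0.002], [0.399, -0.917, -0.002], [0.001, 0.003, -1.0]]
ft_force: [0.8, -1.5, 1.5]
grip_width: 0.0134
```

```bash
python3 st.py
```

```text
4.4 pos [ 0.5286 -0.047   0.1258] hd 0.4104 F [ 0.85 -1.51  1.48] T [-0.188 -0.151  0.069] w 0.0134 q6 48.7
```

Emit:
apply_moves:
  plan:
    - {"tx": 0, "ty": 0, "tz": 0, "rx": 0, "ry": 0, "rz": -0.04, "jaw": -1}
    - {"tx": 0, "ty": 0, "tz": 0, "rx": 0, "ry": 0, "rz": -0.08, "jaw": -1}
    - {"tx": 0, "ty": 0, "tz": 0, "rx": 0, "ry": 0, "rz": -0.08, "jaw": -1}

```text
time_s: 4.7
position: [0.5287, -0.047, 0.1258]
tool_rot: [[0.946, 0.324, 0.002], [0.324, -0.946, -0.002], [0.001, 0.003, -1.0]]
ft_force: [0.7, -0.8, 1.7]
grip_width: 0.0134
```

```bash
python3 st.py
```

```text
4.7 pos [ 0.5287 -0.047   0.1258] hd 0.3301 F [ 0.69 -0.84  1.7 ] T [-0.17  -0.186 -0.044] w 0.0134 q6 53.3
```

```bash
cat > st.py <<'E'
from h import *
T=[];H=[]
for i in range(4):
    s=env.observe();R=s["tool_rot"];T.append(s["wrist_torque"]);H.append(np.arctan2(R[1,0],R[0,0]))
    if i<3: env.get_image("wrist")
T=np.array(T);
print(round(s["time_s"],2),"pos",np.round(s["position"],4),"hd",np.round(np.mean(H),4),"F",np.round(s["ft_force"],1),"Tz",T[:,2].round(3),"mean",T[:,2].mean().round(3),"Txy",T.mean(0)[:2].round(2),"w",round(s["grip_width"],4))
E
python3 st.py
```

```text
4.85 pos [ 0.5287 -0.0471  0.1257] hd 0.331 F [ 1.7 -0.9  0.5] Tz [-0.044 -0.045  0.007  0.003] mean -0.02 Txy [-0.16 -0.18] w 0.0135
```

Emit:
apply_moves:
  plan:
    - {"tx": 0, "ty": 0, "tz": 0, "rx": 0, "ry": 0, "rz": -0.04, "jaw": -1}
    - {"tx": 0, "ty": 0, "tz": 0, "rx": 0, "ry": 0, "rz": -0.04, "jaw": -1}

```text
time_s: 5.05
position: [0.5287, -0.0471, 0.1258]
tool_rot: [[0.958, 0.287, 0.002], [0.287, -0.958, -0.002], [0.001, 0.003, -1.0]]
ft_force: [1.0, -0.9, 1.7]
grip_width: 0.013
```

```bash
python3 st.py
```

```text
5.2 pos [ 0.5287 -0.047   0.1258] hd 0.2922 F [ 1.5 -2.   0.7] Tz [ 0.021  0.034  0.088 -0.017] mean 0.032 Txy [-0.18 -0.15] w 0.0141
```

Emit:
apply_moves:
  plan:
    - {"tx": 0, "ty": 0, "tz": 0, "rx": 0, "ry": 0, "rz": -0.025, "jaw": -1}
    - {"tx": 0, "ty": 0, "tz": 0, "rx": 0, "ry": 0, "rz": -0.05, "jaw": -1}
    - {"tx": 0, "ty": 0, "tz": 0, "rx": 0, "ry": 0, "rz": -0.05, "jaw": -1}

```text
time_s: 5.5
position: [0.5287, -0.047, 0.1258]
tool_rot: [[0.971, 0.239, 0.002], [0.239, -0.971, -0.002], [0.001, 0.003, -1.0]]
ft_force: [0.8, -1.5, 1.5]
grip_width: 0.0134
```

```bash
python3 st.py
```

```text
5.65 pos [ 0.5287 -0.047   0.1257] hd 0.2421 F [ 1.7 -2.   1.7] Tz [0.045 0.005 0.001 0.065] mean 0.029 Txy [-0.18 -0.18] w 0.0139
```

Emit:
apply_moves:
  plan:
    - {"tx": 0, "ty": 0, "tz": 0, "rx": 0, "ry": 0, "rz": -0.02, "jaw": -1}
    - {"tx": 0, "ty": 0, "tz": 0, "rx": 0, "ry": 0, "rz": -0.02, "jaw": -1}

```text
time_s: 5.85
position: [0.5287, -0.0471, 0.1258]
tool_rot: [[0.976, 0.22, 0.002], [0.22, -0.976, -0.003], [0.001, 0.003, -1.0]]
ft_force: [0.2, -0.7, 0.8]
grip_width: 0.014
```

```bash
python3 st.py
```

```text
6.0 pos [ 0.5287 -0.047   0.1258] hd 0.2222 F [ 0.9 -2.4  0.7] Tz [ 0.003  0.04  -0.019  0.017] mean 0.01 Txy [-0.21 -0.15] w 0.0133
```

Light so far. I'll continue in 0.05 rad steps.

Emit:
apply_moves:
  plan:
    - {"tx": 0, "ty": 0, "tz": 0, "rx": 0, "ry": 0, "rz": -0.025, "jaw": -1}
    - {"tx": 0, "ty": 0, "tz": 0, "rx": 0, "ry": 0, "rz": -0.05, "jaw": -1}
    - {"tx": 0, "ty": 0, "tz": 0, "rx": 0, "ry": 0, "rz": -0.05, "jaw": -1}

```text
time_s: 6.3
position: [0.5287, -0.0471, 0.1257]
tool_rot: [[0.985, 0.17, 0.002], [0.17, -0.985, -0.003], [0.001, 0.003, -1.0]]
ft_force: [0.9, -0.6, 1.1]
grip_width: 0.0138
```

```bash
python3 st.py
```

```text
6.45 pos [ 0.5287 -0.047   0.1257] hd 0.1721 F [ 1.6 -0.9  0.9] Tz [0.055 0.035 0.059 0.012] mean 0.04 Txy [-0.19 -0.16] w 0.0135
```

Emit:
apply_moves:
  plan:
    - {"tx": 0, "ty": 0, "tz": 0, "rx": 0, "ry": 0, "rz": -0.025, "jaw": -1}
    - {"tx": 0, "ty": 0, "tz": 0, "rx": 0, "ry": 0, "rz": -0.05, "jaw": -1}
    - {"tx": 0, "ty": 0, "tz": 0, "rx": 0, "ry": 0, "rz": -0.05, "jaw": -1}

```text
time_s: 6.75
position: [0.5287, -0.047, 0.1257]
tool_rot: [[0.993, 0.121, 0.002], [0.121, -0.993, -0.003], [0.001, 0.003, -1.0]]
ft_force: [0.9, -0.6, 1.4]
grip_width: 0.0137
```

```bash
python3 st.py
```

```text
6.9 pos [ 0.5287 -0.0471  0.1258] hd 0.1223 F [ 1.2 -1.6  1.8] Tz [0.254 0.25  0.179 0.195] mean 0.22 Txy [-0.21 -0.19] w 0.0136
```

Emit:
apply_moves:
  plan:
    - {"tx": 0, "ty": 0, "tz": 0, "rx": 0, "ry": 0, "rz": -0.02, "jaw": -1}
    - {"tx": 0, "ty": 0, "tz": 0, "rx": 0, "ry": 0, "rz": -0.02, "jaw": -1}

```text
time_s: 7.1
position: [0.5287, -0.0471, 0.1258]
tool_rot: [[0.995, 0.102, 0.002], [0.102, -0.995, -0.003], [0.001, 0.003, -1.0]]
ft_force: [1.3, -1.9, 1.5]
grip_width: 0.0139
```

```bash
python3 st.py
```

```text
7.25 pos [ 0.5287 -0.0471  0.1258] hd 0.1024 F [ 0.6 -1.   0.5] Tz [0.277 0.251 0.234 0.272] mean 0.259 Txy [-0.2  -0.19] w 0.0133
```

Emit:
apply_moves:
  plan:
    - {"tx": 0, "ty": 0, "tz": 0, "rx": 0, "ry": 0, "rz": -0.03, "jaw": -1}
    - {"tx": 0, "ty": 0, "tz": 0, "rx": 0, "ry": 0, "rz": -0.03, "jaw": -1}

```text
time_s: 7.45
position: [0.5287, -0.0471, 0.1258]
tool_rot: [[0.997, 0.072, 0.002], [0.072, -0.997, -0.003], [0.001, 0.003, -1.0]]
ft_force: [1.0, -1.6, 0.4]
grip_width: 0.0131
```

```bash
python3 st.py
```

```text
7.6 pos [ 0.5287 -0.047   0.1258] hd 0.0731 F [ 0.6 -1.6  0.9] Tz [0.19  0.21  0.21  0.193] mean 0.201 Txy [-0.24 -0.2 ] w 0.0131
```

Both discs are being dragged and there's no stop yet.

Emit:
apply_moves:
  plan:
    - {"tx": 0, "ty": 0, "tz": 0, "rx": 0, "ry": 0, "rz": -0.03, "jaw": -1}
    - {"tx": 0, "ty": 0, "tz": 0, "rx": 0, "ry": 0, "rz": -0.03, "jaw": -1}

```text
time_s: 7.8
position: [0.5287, -0.0471, 0.1257]
tool_rot: [[0.999, 0.042, 0.001], [0.042, -0.999, -0.003], [0.001, 0.003, -1.0]]
ft_force: [1.2, -1.3, 0.8]
grip_width: 0.0137
```

```bash
python3 st.py
```

```text
7.95 pos [ 0.5288 -0.0471  0.1257] hd 0.043 F [ 0.5 -0.8  1.6] Tz [0.232 0.323 0.228 0.247] mean 0.258 Txy [-0.23 -0.17] w 0.0135
```

Emit:
apply_moves:
  plan:
    - {"tx": 0, "ty": 0, "tz": 0, "rx": 0, "ry": 0, "rz": -0.03, "jaw": -1}
    - {"tx": 0, "ty": 0, "tz": 0, "rx": 0, "ry": 0, "rz": -0.03, "jaw": -1}

```text
time_s: 8.15
position: [0.5288, -0.0471, 0.1257]
tool_rot: [[1.0, 0.012, 0.001], [0.012, -1.0, -0.003], [0.001, 0.003, -1.0]]
ft_force: [1.3, -1.9, 0.5]
grip_width: 0.0137
```

```bash
python3 st.py
```

```text
8.3 pos [ 0.5288 -0.0471  0.1258] hd 0.0129 F [ 0.5 -2.3 -0.3] Tz [0.248 0.241 0.231 0.215] mean 0.234 Txy [-0.22 -0.19] w 0.0137
```

Emit:
apply_moves:
  plan:
    - {"tx": 0, "ty": 0, "tz": 0, "rx": 0, "ry": 0, "rz": -0.03, "jaw": -1}
    - {"tx": 0, "ty": 0, "tz": 0, "rx": 0, "ry": 0, "rz": -0.03, "jaw": -1}

```text
time_s: 8.5
position: [0.5288, -0.0471, 0.1257]
tool_rot: [[1.0, -0.017, 0.001], [-0.017, -1.0, -0.003], [0.001, 0.003, -1.0]]
ft_force: [1.0, -2.5, 1.8]
grip_width: 0.0132
```

```bash
python3 st.py
```

```text
8.65 pos [ 0.5288 -0.047   0.1258] hd -0.0162 F [ 1.1 -1.3  0.7] Tz [0.217 0.227 0.208 0.219] mean 0.218 Txy [-0.23 -0.2 ] w 0.0136
```

Emit:
apply_moves:
  plan:
    - {"tx": 0, "ty": 0, "tz": 0, "rx": 0, "ry": 0, "rz": -0.03, "jaw": -1}
    - {"tx": 0, "ty": 0, "tz": 0, "rx": 0, "ry": 0, "rz": -0.03, "jaw": -1}

```text
time_s: 8.85
position: [0.5288, -0.0471, 0.1258]
tool_rot: [[0.999, -0.047, 0.001], [-0.047, -0.999, -0.003], [0.001, 0.003, -1.0]]
ft_force: [1.5, -1.1, 0.1]
grip_width: 0.0135
```

```bash
python3 st.py
```

```text
9.0 pos [ 0.5288 -0.0471  0.1257] hd -0.0463 F [ 0.6 -1.8  1.4] Tz [0.254 0.229 0.227 0.206] mean 0.229 Txy [-0.24 -0.2 ] w 0.0134
```

Emit:
apply_moves:
  plan:
    - {"tx": 0, "ty": 0, "tz": 0, "rx": 0, "ry": 0, "rz": -0.03, "jaw": -1}
    - {"tx": 0, "ty": 0, "tz": 0, "rx": 0, "ry": 0, "rz": -0.03, "jaw": -1}

```text
time_s: 9.2
position: [0.5288, -0.0471, 0.1258]
tool_rot: [[0.997, -0.077, 0.001], [-0.077, -0.997, -0.003], [0.001, 0.003, -1.0]]
ft_force: [0.4, -2.1, 0.7]
grip_width: 0.0136
```

```bash
python3 st.py
```

```text
9.35 pos [ 0.5288 -0.0471  0.1257] hd -0.0763 F [-0.1 -1.6  0.7] Tz [0.297 0.234 0.237 0.21 ] mean 0.244 Txy [-0.23 -0.15] w 0.0137
```

Emit:
apply_moves:
  plan:
    - {"tx": 0, "ty": 0, "tz": 0, "rx": 0, "ry": 0, "rz": -0.03, "jaw": -1}
    - {"tx": 0, "ty": 0, "tz": 0, "rx": 0, "ry": 0, "rz": -0.03, "jaw": -1}

```text
time_s: 9.55
position: [0.5288, -0.0471, 0.1258]
tool_rot: [[0.994, -0.106, 0.001], [-0.106, -0.994, -0.003], [0.001, 0.003, -1.0]]
ft_force: [0.2, -2.4, 0.7]
grip_width: 0.0136
```

```bash
python3 st.py
```

```text
9.7 pos [ 0.5288 -0.0471  0.1257] hd -0.1054 F [ 1.1 -2.   1. ] Tz [0.252 0.191 0.207 0.262] mean 0.228 Txy [-0.25 -0.18] w 0.0133
```

Emit:
apply_moves:
  plan:
    - {"tx": 0, "ty": 0, "tz": 0, "rx": 0, "ry": 0, "rz": -0.03, "jaw": -1}
    - {"tx": 0, "ty": 0, "tz": 0, "rx": 0, "ry": 0, "rz": -0.03, "jaw": -1}

```text
time_s: 9.9
position: [0.5288, -0.0471, 0.1258]
tool_rot: [[0.991, -0.136, 0.001], [-0.136, -0.991, -0.003], [0.001, 0.003, -1.0]]
ft_force: [1.4, -1.8, 1.4]
grip_width: 0.0137
```

```bash
python3 st.py
```

```text
10.05 pos [ 0.5288 -0.0471  0.1258] hd -0.1356 F [ 1.2 -2.   1.1] Tz [0.246 0.206 0.253 0.213] mean 0.229 Txy [-0.25 -0.14] w 0.0138
```

Emit:
apply_moves:
  plan:
    - {"tx": 0, "ty": 0, "tz": 0, "rx": 0, "ry": 0, "rz": -0.03, "jaw": -1}
    - {"tx": 0, "ty": 0, "tz": 0, "rx": 0, "ry": 0, "rz": -0.03, "jaw": -1}

```text
time_s: 10.25
position: [0.5288, -0.0471, 0.1258]
tool_rot: [[0.986, -0.166, 0.001], [-0.166, -0.986, -0.003], [0.001, 0.003, -1.0]]
ft_force: [0.7, -1.8, 1.5]
grip_width: 0.0134
```

```bash
python3 st.py
```

```text
10.4 pos [ 0.5288 -0.0471  0.1258] hd -0.1656 F [ 0.7 -2.1  0.6] Tz [0.226 0.282 0.216 0.161] mean 0.221 Txy [-0.25 -0.15] w 0.0136
```

Emit:
apply_moves:
  plan:
    - {"tx": 0, "ty": 0, "tz": 0, "rx": 0, "ry": 0, "rz": -0.03, "jaw": -1}
    - {"tx": 0, "ty": 0, "tz": 0, "rx": 0, "ry": 0, "rz": -0.03, "jaw": -1}

```text
time_s: 10.6
position: [0.5288, -0.0471, 0.1258]
tool_rot: [[0.981, -0.194, 0.001], [-0.194, -0.981, -0.003], [0.001, 0.003, -1.0]]
ft_force: [0.8, -1.6, 1.1]
grip_width: 0.0135
```

```bash
python3 st.py
```

```text
10.75 pos [ 0.5288 -0.0471  0.1258] hd -0.1946 F [ 1.9 -2.1  0.3] Tz [0.367 0.293 0.272 0.295] mean 0.307 Txy [-0.3  -0.16] w 0.0133
```

Emit:
apply_moves:
  plan:
    - {"tx": 0, "ty": 0, "tz": 0, "rx": 0, "ry": 0, "rz": -0.012, "jaw": -1}
    - {"tx": 0, "ty": 0, "tz": 0, "rx": 0, "ry": 0, "rz": -0.012, "jaw": -1}

```text
time_s: 10.95
position: [0.5288, -0.0471, 0.1258]
tool_rot: [[0.979, -0.205, 0.001], [-0.205, -0.979, -0.003], [0.001, 0.003, -1.0]]
ft_force: [0.8, -1.9, 0.5]
grip_width: 0.0133
```

```bash
python3 st.py
```

```text
11.1 pos [ 0.5288 -0.0471  0.1258] hd -0.2063 F [ 1.  -1.8  1.1] Tz [0.423 0.447 0.391 0.37 ] mean 0.408 Txy [-0.28 -0.14] w 0.0133
```

The dead stop is confirmed: torque rises 0.1 Nm per 0.012 rad, which matches the case's stiffness. The free stop is at heading about -0.165, so the heavy pick-up should come at 1.03 to 1.34. Turning back now.

Emit:
apply_moves:
  plan:
    - {"tx": 0, "ty": 0, "tz": 0, "rx": 0, "ry": 0, "rz": 0.06, "jaw": -1}
    - {"tx": 0, "ty": 0, "tz": 0, "rx": 0, "ry": 0, "rz": 0.16, "jaw": -1}
    - {"tx": 0, "ty": 0, "tz": 0, "rx": 0, "ry": 0, "rz": 0.26, "jaw": -1}
    - {"tx": 0, "ty": 0, "tz": 0, "rx": 0, "ry": 0, "rz": 0.36, "jaw": -1}
    - {"tx": 0, "ty": 0, "tz": 0, "rx": 0, "ry": 0, "rz": 0.46, "jaw": -1}
    - {"tx": 0, "ty": 0, "tz": 0, "rx": 0, "ry": 0, "rz": 0.56, "jaw": -1}
    - {"tx": 0, "ty": 0, "tz": 0, "rx": 0, "ry": 0, "rz": 0.64, "jaw": -1}
    - {"tx": 0, "ty": 0, "tz": 0, "rx": 0, "ry": 0, "rz": 0.7, "jaw": -1}
    - {"tx": 0, "ty": 0, "tz": 0, "rx": 0, "ry": 0, "rz": 0.7, "jaw": -1}

```text
time_s: 12.0
position: [0.5287, -0.047, 0.1257]
tool_rot: [[0.881, 0.474, 0.002], [0.474, -0.881, -0.001], [0.001, 0.002, -1.0]]
ft_force: [0.4, -1.9, 2.2]
grip_width: 0.0131
```

```bash
python3 st.py
```

```text
12.15 pos [ 0.5287 -0.047   0.1257] hd 0.4925 F [ 0.1 -1.7  1.1] Tz [0.008 0.041 0.071 0.011] mean 0.033 Txy [-0.2   0.01] w 0.013
```

Emit:
apply_moves:
  plan:
    - {"tx": 0, "ty": 0, "tz": 0, "rx": 0, "ry": 0, "rz": 0.07, "jaw": -1}
    - {"tx": 0, "ty": 0, "tz": 0, "rx": 0, "ry": 0, "rz": 0.14, "jaw": -1}
    - {"tx": 0, "ty": 0, "tz": 0, "rx": 0, "ry": 0, "rz": 0.21, "jaw": -1}
    - {"tx": 0, "ty": 0, "tz": 0, "rx": 0, "ry": 0, "rz": 0.28, "jaw": -1}
    - {"tx": 0, "ty": 0, "tz": 0, "rx": 0, "ry": 0, "rz": 0.35, "jaw": -1}
    - {"tx": 0, "ty": 0, "tz": 0, "rx": 0, "ry": 0, "rz": 0.41, "jaw": -1}
    - {"tx": 0, "ty": 0, "tz": 0, "rx": 0, "ry": 0, "rz": 0.45, "jaw": -1}
    - {"tx": 0, "ty": 0, "tz": 0, "rx": 0, "ry": 0, "rz": 0.45, "jaw": -1}

```text
time_s: 12.95
position: [0.5286, -0.0471, 0.1257]
tool_rot: [[0.589, 0.808, 0.002], [0.808, -0.589, -0.0], [0.001, 0.002, -1.0]]
ft_force: [-0.7, -0.9, 2.4]
grip_width: 0.0135
```

```bash
python3 st.py
```

```text
13.1 pos [ 0.5286 -0.047   0.1257] hd 0.9406 F [-0.9 -1.6  1.4] Tz [-0.003 -0.049  0.007 -0.016] mean -0.015 Txy [-0.26  0.12] w 0.0134
```

Emit:
apply_moves:
  plan:
    - {"tx": 0, "ty": 0, "tz": 0, "rx": 0, "ry": 0, "rz": 0.03, "jaw": -1}
    - {"tx": 0, "ty": 0, "tz": 0, "rx": 0, "ry": 0, "rz": 0.06, "jaw": -1}
    - {"tx": 0, "ty": 0, "tz": 0, "rx": 0, "ry": 0, "rz": 0.06, "jaw": -1}

```text
time_s: 13.4
position: [0.5286, -0.0471, 0.1257]
tool_rot: [[0.539, 0.842, 0.002], [0.842, -0.539, -0.0], [0.001, 0.002, -1.0]]
ft_force: [1.0, -1.5, 1.7]
grip_width: 0.0135
```

```bash
python3 st.py
```

```text
13.55 pos [ 0.5286 -0.0471  0.1257] hd 1.0006 F [ 0.1 -2.   2.7] Tz [-0.019 -0.104 -0.026 -0.039] mean -0.047 Txy [-0.28  0.1 ] w 0.0133
```

Emit:
apply_moves:
  plan:
    - {"tx": 0, "ty": 0, "tz": 0, "rx": 0, "ry": 0, "rz": 0.03, "jaw": -1}
    - {"tx": 0, "ty": 0, "tz": 0, "rx": 0, "ry": 0, "rz": 0.03, "jaw": -1}

```text
time_s: 13.75
position: [0.5286, -0.0471, 0.1257]
tool_rot: [[0.514, 0.858, 0.002], [0.858, -0.514, -0.0], [0.001, 0.002, -1.0]]
ft_force: [-0.8, -1.5, 2.6]
grip_width: 0.0138
```

```bash
python3 st.py
```

```text
13.9 pos [ 0.5286 -0.0471  0.1257] hd 1.0306 F [-0.5 -0.9  2.5] Tz [-0.037 -0.019  0.065  0.001] mean 0.002 Txy [-0.29  0.13] w 0.0138
```

Emit:
apply_moves:
  plan:
    - {"tx": 0, "ty": 0, "tz": 0, "rx": 0, "ry": 0, "rz": 0.03, "jaw": -1}
    - {"tx": 0, "ty": 0, "tz": 0, "rx": 0, "ry": 0, "rz": 0.03, "jaw": -1}

```text
time_s: 14.1
position: [0.5286, -0.047, 0.1257]
tool_rot: [[0.488, 0.873, 0.002], [0.873, -0.488, -0.0], [0.001, 0.002, -1.0]]
ft_force: [-0.6, -1.0, 1.5]
grip_width: 0.0133
```

```bash
python3 st.py
```

```text
14.25 pos [ 0.5286 -0.0471  0.1257] hd 1.0606 F [-0.6 -1.8  1.2] Tz [-0.061 -0.036 -0.028  0.004] mean -0.03 Txy [-0.27  0.1 ] w 0.0133
```

Emit:
apply_moves:
  plan:
    - {"tx": 0, "ty": 0, "tz": 0, "rx": 0, "ry": 0, "rz": 0.03, "jaw": -1}
    - {"tx": 0, "ty": 0, "tz": 0, "rx": 0, "ry": 0, "rz": 0.03, "jaw": -1}

```text
time_s: 14.45
position: [0.5286, -0.0471, 0.1257]
tool_rot: [[0.462, 0.887, 0.002], [0.887, -0.462, -0.0], [0.001, 0.002, -1.0]]
ft_force: [0.4, -1.8, 1.7]
grip_width: 0.0135
```

```bash
python3 st.py
```

```text
14.6 pos [ 0.5286 -0.0471  0.1257] hd 1.0897 F [ 0.7 -2.3  1.7] Tz [-0.041 -0.005 -0.038  0.014] mean -0.017 Txy [-0.29  0.1 ] w 0.0135
```

Emit:
apply_moves:
  plan:
    - {"tx": 0, "ty": 0, "tz": 0, "rx": 0, "ry": 0, "rz": 0.03, "jaw": -1}
    - {"tx": 0, "ty": 0, "tz": 0, "rx": 0, "ry": 0, "rz": 0.03, "jaw": -1}

```text
time_s: 14.8
position: [0.5285, -0.047, 0.1257]
tool_rot: [[0.435, 0.9, 0.002], [0.9, -0.435, -0.0], [0.001, 0.002, -1.0]]
ft_force: [-0.4, -2.4, 1.4]
grip_width: 0.0138
```

```bash
python3 st.py
```

```text
14.95 pos [ 0.5286 -0.0471  0.1258] hd 1.1198 F [-0.4 -1.4  1.8] Tz [-0.013 -0.066 -0.051 -0.035] mean -0.041 Txy [-0.29  0.07] w 0.0132
```

Emit:
apply_moves:
  plan:
    - {"tx": 0, "ty": 0, "tz": 0, "rx": 0, "ry": 0, "rz": 0.03, "jaw": -1}
    - {"tx": 0, "ty": 0, "tz": 0, "rx": 0, "ry": 0, "rz": 0.03, "jaw": -1}

```text
time_s: 15.15
position: [0.5285, -0.0471, 0.1257]
tool_rot: [[0.408, 0.913, 0.002], [0.913, -0.408, -0.0], [0.001, 0.002, -1.0]]
ft_force: [-0.6, -1.1, 2.3]
grip_width: 0.0135
```

```bash
python3 st.py
```

```text
15.3 pos [ 0.5286 -0.0471  0.1257] hd 1.1499 F [-0.5 -1.8  1.8] Tz [-0.033 -0.032 -0.019 -0.014] mean -0.025 Txy [-0.33  0.1 ] w 0.0135
```

Emit:
apply_moves:
  plan:
    - {"tx": 0, "ty": 0, "tz": 0, "rx": 0, "ry": 0, "rz": 0.03, "jaw": -1}
    - {"tx": 0, "ty": 0, "tz": 0, "rx": 0, "ry": 0, "rz": 0.03, "jaw": -1}

```text
time_s: 15.5
position: [0.5285, -0.0471, 0.1257]
tool_rot: [[0.382, 0.924, 0.002], [0.924, -0.382, 0.0], [0.001, 0.002, -1.0]]
ft_force: [-0.6, -1.7, 1.9]
grip_width: 0.0134
```

```bash
python3 st.py
```

```text
15.65 pos [ 0.5285 -0.0471  0.1257] hd 1.1788 F [-0.1 -2.   2. ] Tz [-0.179 -0.186 -0.208 -0.17 ] mean -0.186 Txy [-0.28  0.07] w 0.0133
```

The heavy pick-up has just begun: torque went from -0.03 to -0.19 at about 1.33 rad from the stop, which is within the expected range. Now slowly clockwise.

Emit:
apply_moves:
  plan:
    - {"tx": 0, "ty": 0, "tz": 0, "rx": 0, "ry": 0, "rz": -0.03, "jaw": -1}
    - {"tx": 0, "ty": 0, "tz": 0, "rx": 0, "ry": 0, "rz": -0.06, "jaw": -1}
    - {"tx": 0, "ty": 0, "tz": 0, "rx": 0, "ry": 0, "rz": -0.09, "jaw": -1}
    - {"tx": 0, "ty": 0, "tz": 0, "rx": 0, "ry": 0, "rz": -0.12, "jaw": -1}
    - {"tx": 0, "ty": 0, "tz": 0, "rx": 0, "ry": 0, "rz": -0.15, "jaw": -1}
    - {"tx": 0, "ty": 0, "tz": 0, "rx": 0, "ry": 0, "rz": -0.18, "jaw": -1}
    - {"tx": 0, "ty": 0, "tz": 0, "rx": 0, "ry": 0, "rz": -0.21, "jaw": -1}
    - {"tx": 0, "ty": 0, "tz": 0, "rx": 0, "ry": 0, "rz": -0.24, "jaw": -1}
    - {"tx": 0, "ty": 0, "tz": 0, "rx": 0, "ry": 0, "rz": -0.27, "jaw": -1}
    - {"tx": 0, "ty": 0, "tz": 0, "rx": 0, "ry": 0, "rz": -0.3, "jaw": -1}
    - {"tx": 0, "ty": 0, "tz": 0, "rx": 0, "ry": 0, "rz": -0.33, "jaw": -1}

```text
time_s: 16.75
position: [0.5286, -0.0471, 0.1257]
tool_rot: [[0.662, 0.75, 0.002], [0.75, -0.662, -0.001], [0.001, 0.002, -1.0]]
ft_force: [0.3, -0.8, 1.9]
grip_width: 0.0138
```

```bash
python3 st.py
```

```text
16.9 pos [ 0.5286 -0.047   0.1257] hd 0.8476 F [-0.1 -1.9  1.6] Tz [ 0.05   0.001 -0.008 -0.048] mean -0.001 Txy [-0.25 -0.01] w 0.0134
```

Emit:
apply_moves:
  plan:
    - {"tx": 0, "ty": 0, "tz": 0, "rx": 0, "ry": 0, "rz": -0.02, "jaw": -1}
    - {"tx": 0, "ty": 0, "tz": 0, "rx": 0, "ry": 0, "rz": -0.04, "jaw": -1}
    - {"tx": 0, "ty": 0, "tz": 0, "rx": 0, "ry": 0, "rz": -0.05, "jaw": -1}

```text
time_s: 17.2
position: [0.5286, -0.047, 0.1257]
tool_rot: [[0.698, 0.716, 0.002], [0.716, -0.698, -0.001], [0.001, 0.002, -1.0]]
ft_force: [-0.2, -0.9, 1.5]
grip_width: 0.0133
```

```bash
python3 st.py
```

```text
17.35 pos [ 0.5286 -0.0471  0.1257] hd 0.7983 F [ 0.4 -1.1  1.3] Tz [ 0.036  0.018 -0.009 -0.006] mean 0.01 Txy [-0.25  0.02] w 0.0131
```

Emit:
apply_moves:
  plan:
    - {"tx": 0, "ty": 0, "tz": 0, "rx": 0, "ry": 0, "rz": -0.02, "jaw": -1}
    - {"tx": 0, "ty": 0, "tz": 0, "rx": 0, "ry": 0, "rz": -0.04, "jaw": -1}

```text
time_s: 17.55
position: [0.5286, -0.047, 0.1258]
tool_rot: [[0.727, 0.687, 0.003], [0.687, -0.727, -0.001], [0.001, 0.002, -1.0]]
ft_force: [1.0, -1.8, 2.2]
grip_width: 0.0132
```

```bash
python3 st.py; python3 - <<'E'
from h import *
for n in ("top","wrist","scene"):
    r=env.get_image(n);cv2.imwrite(f"pics/{n}3.png",r["image"][:,:,::-1])
    if n!="wrist":
        b=(180,280,180,310) if n=="top" else (145,230,215,335)
        cv2.imwrite(f"pics/{n}3z.png",cv2.resize(r["image"][b[0]:b[1],b[2]:b[3],::-1],None,fx=6,fy=6,interpolation=cv2.INTER_NEAREST)[:600,:800])
E
```

```text
17.7 pos [ 0.5287 -0.047   0.1257] hd 0.7576 F [ 0.6 -2.   1.6] Tz [-0.009 -0.117 -0.127 -0.062] mean -0.079 Txy [-0.24 -0.03] w 0.0132
```

View pics/wrist3.png

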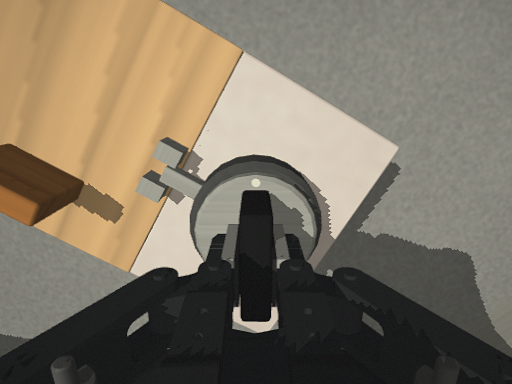

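View pics/scene3z.png

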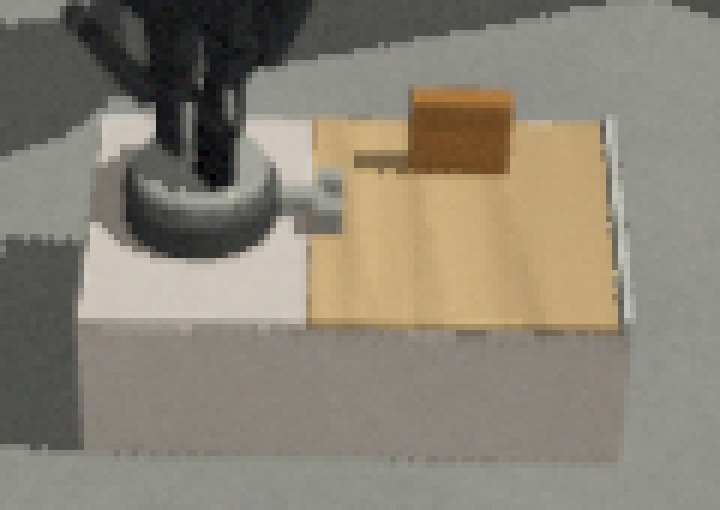

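The wrist view still shows the bolt between the blocks, at about (172,180). I'll go on slowly.

Emit:
apply_moves:
  plan:
    - {"tx": 0, "ty": 0, "tz": 0, "rx": 0, "ry": 0, "rz": -0.02, "jaw": -1}
    - {"tx": 0, "ty": 0, "tz": 0, "rx": 0, "ry": 0, "rz": -0.04, "jaw": -1}

```text
time_s: 18.05
position: [0.5286, -0.047, 0.1257]
tool_rot: [[0.753, 0.657, 0.002], [0.657, -0.753, -0.001], [0.001, 0.002, -1.0]]
ft_force: [0.1, -1.1, 1.9]
grip_width: 0.0136
```

```bash
python3 st.py
```

```text
18.2 pos [ 0.5286 -0.047   0.1257] hd 0.7178 F [0.1 0.1 1.4] Tz [-0.007 -0.017 -0.012  0.021] mean -0.004 Txy [-0.23  0.02] w 0.0136
```

Emit:
apply_moves:
  plan:
    - {"tx": 0, "ty": 0, "tz": 0, "rx": 0, "ry": 0, "rz": -0.02, "jaw": -1}
    - {"tx": 0, "ty": 0, "tz": 0, "rx": 0, "ry": 0, "rz": -0.03, "jaw": -1}

```text
time_s: 18.4
position: [0.5286, -0.047, 0.1257]
tool_rot: [[0.773, 0.635, 0.002], [0.635, -0.773, -0.001], [0.001, 0.002, -1.0]]
ft_force: [-1.3, -1.2, 2.1]
grip_width: 0.0132
```

```bash
python3 st.py;  python3 - <<'E'
from h import *
r=env.get_image("wrist");cv2.imwrite("pics/w4.png",r["image"][100:250,80:300,::-1])
E
```

```text
18.55 pos [ 0.5286 -0.047   0.1257] hd 0.6881 F [ 0.1 -1.7  1.8] Tz [ 0.022 -0.002 -0.009  0.029] mean 0.01 Txy [-0.2   0.03] w 0.0134
```

View pics/w4.png

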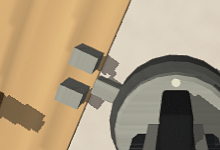

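The bolt appears to have withdrawn; its tip is now short of the blocks. I'll turn on to the block.

Emit:
apply_moves:
  plan:
    - {"tx": 0, "ty": 0, "tz": 0, "rx": 0, "ry": 0, "rz": -0.02, "jaw": -1}
    - {"tx": 0, "ty": 0, "tz": 0, "rx": 0, "ry": 0, "rz": -0.04, "jaw": -1}

```text
time_s: 18.8
position: [0.5286, -0.047, 0.1257]
tool_rot: [[0.798, 0.603, 0.002], [0.603, -0.798, -0.001], [0.001, 0.002, -1.0]]
ft_force: [0.4, -1.3, 1.4]
grip_width: 0.0133
```

```bash
python3 st.py;  python3 - <<'E'
from h import *
r=env.get_image("wrist");cv2.imwrite("pics/w5.png",cv2.resize(r["image"][100:250,80:280,::-1],None,fx=4,fy=4))
E
```

```text
18.95 pos [ 0.5286 -0.047   0.1257] hd 0.6475 F [ 0.3 -1.2  2.1] Tz [ 0.012  0.063 -0.026  0.072] mean 0.03 Txy [-0.22 -0.01] w 0.0135
```

View pics/w5.png

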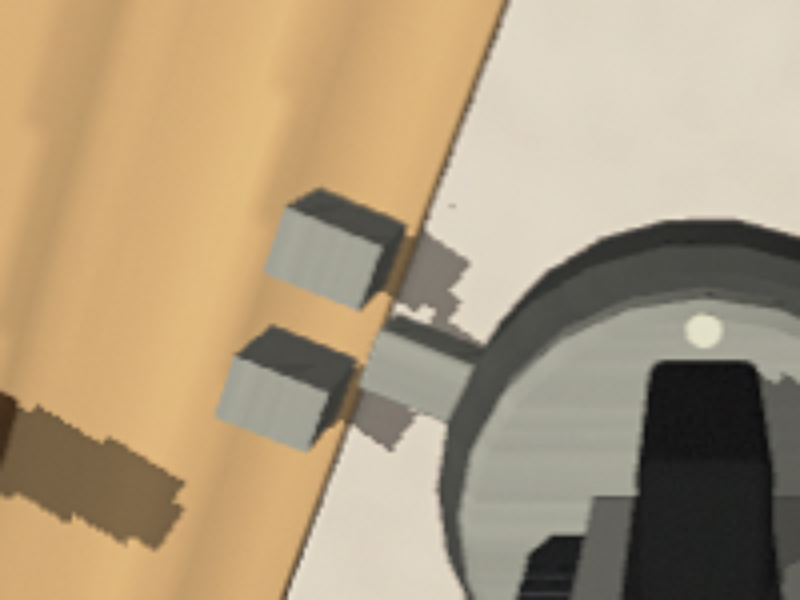

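The bolt is clear of the blocks. Its tip is at the lid edge and wood shows between the blocks. I'll feel for the dial's block carefully.

Emit:
apply_moves:
  plan:
    - {"tx": 0, "ty": 0, "tz": 0, "rx": 0, "ry": 0, "rz": -0.02, "jaw": -1}
    - {"tx": 0, "ty": 0, "tz": 0, "rx": 0, "ry": 0, "rz": -0.04, "jaw": -1}

```text
time_s: 19.2
position: [0.5286, -0.047, 0.1258]
tool_rot: [[0.821, 0.571, 0.002], [0.571, -0.821, -0.001], [0.001, 0.002, -1.0]]
ft_force: [0.5, -0.8, 1.9]
grip_width: 0.0134
```

```bash
python3 st.py
```

```text
19.35 pos [ 0.5286 -0.047   0.1257] hd 0.6076 F [ 0.5 -1.4  2.1] Tz [-0.01   0.018 -0.047 -0.005] mean -0.011 Txy [-0.21  0.01] w 0.0132
```

Emit:
apply_moves:
  plan:
    - {"tx": 0, "ty": 0, "tz": 0, "rx": 0, "ry": 0, "rz": -0.02, "jaw": -1}
    - {"tx": 0, "ty": 0, "tz": 0, "rx": 0, "ry": 0, "rz": -0.03, "jaw": -1}

```text
time_s: 19.55
position: [0.5287, -0.047, 0.1257]
tool_rot: [[0.838, 0.546, 0.002], [0.546, -0.838, -0.001], [0.001, 0.002, -1.0]]
ft_force: [0.5, -1.9, 1.7]
grip_width: 0.0134
```

```bash
python3 st.py
```

```text
19.7 pos [ 0.5287 -0.047   0.1258] hd 0.5779 F [-0.5 -1.3  1.9] Tz [-0.014  0.002 -0.016 -0.005] mean -0.008 Txy [-0.2  -0.02] w 0.0135
```

Emit:
apply_moves:
  plan:
    - {"tx": 0, "ty": 0, "tz": 0, "rx": 0, "ry": 0, "rz": -0.02, "jaw": -1}
    - {"tx": 0, "ty": 0, "tz": 0, "rx": 0, "ry": 0, "rz": -0.04, "jaw": -1}

```text
time_s: 19.9
position: [0.5286, -0.047, 0.1257]
tool_rot: [[0.859, 0.512, 0.002], [0.512, -0.859, -0.001], [0.001, 0.002, -1.0]]
ft_force: [0.7, -1.7, 0.9]
grip_width: 0.0135
```

```bash
python3 st.py
```

```text
20.05 pos [ 0.5286 -0.047   0.1257] hd 0.5372 F [ 0.5 -0.4  1.6] Tz [ 0.054 -0.01  -0.02  -0.02 ] mean 0.001 Txy [-0.23 -0.07] w 0.0134
```

Emit:
apply_moves:
  plan:
    - {"tx": 0, "ty": 0, "tz": 0, "rx": 0, "ry": 0, "rz": -0.02, "jaw": -1}
    - {"tx": 0, "ty": 0, "tz": 0, "rx": 0, "ry": 0, "rz": -0.04, "jaw": -1}

```text
time_s: 20.25
position: [0.5285, -0.047, 0.1257]
tool_rot: [[0.879, 0.477, 0.002], [0.477, -0.879, -0.002], [0.001, 0.002, -1.0]]
ft_force: [-1.6, -1.5, 1.6]
grip_width: 0.0132
```

```bash
python3 st.py
```

```text
20.4 pos [ 0.5285 -0.0471  0.1257] hd 0.4973 F [-0.4 -1.7  2.3] Tz [0.157 0.224 0.202 0.198] mean 0.195 Txy [-0.27  0.1 ] w 0.0132
```

The dial is blocked at 0.2 Nm. I'll ease off, let go and rise.

Emit:
apply_moves:
  plan:
    - {"tx": 0, "ty": 0, "tz": 0, "rx": 0, "ry": 0, "rz": 0.015, "jaw": -1}
    - {"tx": 0, "ty": 0, "tz": 0, "rx": 0, "ry": 0, "rz": 0.015, "jaw": -0.5}
    - {"tx": 0, "ty": 0, "tz": 0, "rx": 0, "ry": 0, "rz": 0.015, "jaw": 0.5}
    - {"tx": 0, "ty": 0, "tz": 0, "rx": 0, "ry": 0, "rz": 0.015, "jaw": 1}
    - {"tx": 0, "ty": 0, "tz": 0, "rx": 0, "ry": 0, "rz": 0.015, "jaw": 1}
    - {"tx": 0, "ty": 0, "tz": 0, "rx": 0, "ry": 0, "rz": 0.015, "jaw": 1}

```text
time_s: 21.0
position: [0.5285, -0.047, 0.1257]
tool_rot: [[0.871, 0.491, 0.002], [0.491, -0.871, -0.001], [0.001, 0.002, -1.0]]
ft_force: [1.4, 0.2, -0.0]
grip_width: 0.0782
```

Emit:
apply_moves:
  plan:
    - {"tx": 0, "ty": 0, "tz": 20, "rx": 0, "ry": 0, "rz": 0, "jaw": 1}
    - {"tx": 0, "ty": 0, "tz": 50, "rx": 0, "ry": 0, "rz": 0, "jaw": 1}
    - {"tx": 0, "ty": 0, "tz": 80, "rx": 0, "ry": 0, "rz": 0, "jaw": 1}
    - {"tx": 0, "ty": 0, "tz": 90, "rx": 0, "ry": 0, "rz": 0, "jaw": 1}

```text
time_s: 21.4
position: [0.5294, -0.0472, 0.2185]
tool_rot: [[0.871, 0.491, 0.006], [0.491, -0.871, -0.003], [0.004, 0.006, -1.0]]
ft_force: [0.7, -0.3, -0.3]
grip_width: 0.0855
```

```bash
python3 st.py;  python3 - <<'E'
from h import *
r=env.get_image("wrist");cv2.imwrite("pics/w6.png",r["image"][:,:,::-1])
E
```

```text
21.55 pos [ 0.5283 -0.0469  0.2152] hd 0.5134 F [-0.9 -0.8  0.2] Tz [ 0.081 -0.022  0.052 -0.051] mean 0.015 Txy [ 0.01 -0.  ] w 0.085
```

View pics/w6.png

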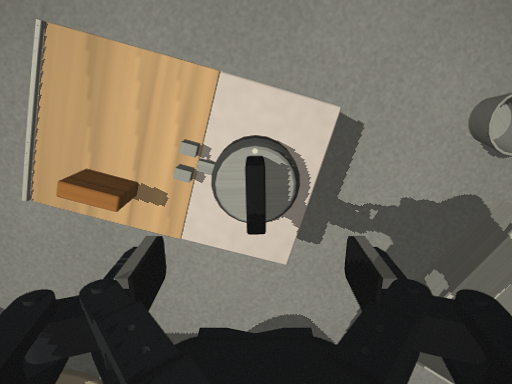

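The bolt is out and the dial is released. Next I'll go over the rib at (0.460, 0.066), with the jaws along the box x.

Emit:
apply_moves:
  plan:
    - {"tx": -7, "ty": 11, "tz": 0, "rx": 0, "ry": 0, "rz": 0.14, "jaw": 1}
    - {"tx": -15, "ty": 25, "tz": 0, "rx": 0, "ry": 0, "rz": 0.28, "jaw": 1}
    - {"tx": -23, "ty": 38, "tz": 0, "rx": 0, "ry": 0, "rz": 0.42, "jaw": 1}
    - {"tx": -31, "ty": 51, "tz": 0, "rx": 0, "ry": 0, "rz": 0.56, "jaw": 1}
    - {"tx": -39, "ty": 64, "tz": 0, "rx": 0, "ry": 0, "rz": 0.7, "jaw": 1}
    - {"tx": -47, "ty": 77, "tz": 0, "rx": 0, "ry": 0, "rz": 0.84, "jaw": 1}
    - {"tx": -55, "ty": 90, "tz": 0, "rx": 0, "ry": 0, "rz": 0.98, "jaw": 1}
    - {"tx": -63, "ty": 103, "tz": 0, "rx": 0, "ry": 0, "rz": 1.12, "jaw": 1}
    - {"tx": -68, "ty": 113, "tz": 0, "rx": 0, "ry": 0, "rz": 1.24, "jaw": 1}
    - {"tx": -68, "ty": 113, "tz": 0, "rx": 0, "ry": 0, "rz": 1.292, "jaw": 1}
    - {"tx": -68, "ty": 113, "tz": 0, "rx": 0, "ry": 0, "rz": 1.292, "jaw": 1}

```text
time_s: 22.7
position: [0.4594, 0.0664, 0.2131]
tool_rot: [[-0.233, 0.972, -0.002], [0.972, 0.233, 0.0], [0.001, -0.002, -1.0]]
ft_force: [-0.3, -0.3, -0.2]
grip_width: 0.0852
```

```bash
python3 st.py;  python3 - <<'E'
from h import *
r=env.get_image("wrist");cv2.imwrite("pics/w7.png",r["image"][:,:,::-1])
c=np.array([.46,.0658,.132]);g=.2346;ex=np.array([np.cos(g),np.sin(g),0]);ey=np.array([-ex[1],ex[0],0])
for a,b in((1,1),(1,-1),(-1,-1),(-1,1)): print(np.round(proj(r,c+a*.007*ex+b*.025*ey),1))
E
```

```text
22.85 pos [0.4599 0.066  0.2137] hd 1.8043 F [-0.4 -0.2 -0. ] Tz [-0.005 -0.019 -0.04   0.018] mean -0.012 Txy [ 0.03 -0.02] w 0.0857
[264.9 159.8]
[264.5 221.9]
[246.7 221.9]
[246.1 159.8]
```

View pics/w7.png

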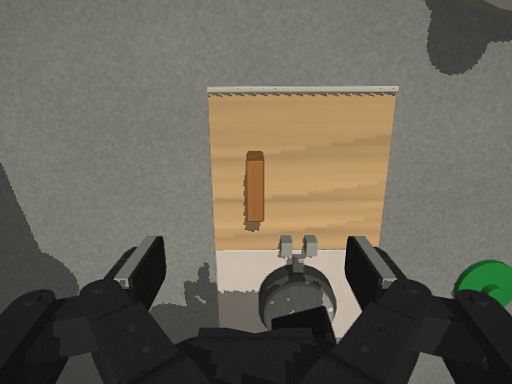

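The rib is seen at columns 247–264 and rows 158–222, matching the prediction. I'll go down and grip it.

Emit:
apply_moves:
  plan:
    - {"tx": 0, "ty": 0, "tz": -30, "rx": 0, "ry": 0, "rz": 0, "jaw": 1}
    - {"tx": 0, "ty": 0, "tz": -60, "rx": 0, "ry": 0, "rz": 0, "jaw": 1}
    - {"tx": 0, "ty": 0, "tz": -85, "rx": 0, "ry": 0, "rz": 0, "jaw": 1}
    - {"tx": 0, "ty": 0, "tz": -103, "rx": 0, "ry": 0, "rz": 0, "jaw": 1}
    - {"tx": 0, "ty": 0, "tz": -112, "rx": 0, "ry": 0, "rz": 0, "jaw": 0.5}
    - {"tx": 0, "ty": 0, "tz": -112, "rx": 0, "ry": 0, "rz": 0, "jaw": -0.3}
    - {"tx": 0, "ty": 0, "tz": -112, "rx": 0, "ry": 0, "rz": 0, "jaw": -1}
    - {"tx": 0, "ty": 0, "tz": -112, "rx": 0, "ry": 0, "rz": 0, "jaw": -1}
    - {"tx": 0, "ty": 0, "tz": -112, "rx": 0, "ry": 0, "rz": 0, "jaw": -1}
    - {"tx": 0, "ty": 0, "tz": -112, "rx": 0, "ry": 0, "rz": 0, "jaw": -1}
    - {"tx": 0, "ty": 0, "tz": -112, "rx": 0, "ry": 0, "rz": 0, "jaw": -1}
  grip_force: 30

```text
time_s: 24.0
position: [0.4603, 0.066, 0.1027]
tool_rot: [[-0.231, 0.973, 0.001], [0.973, 0.231, -0.0], [-0.001, 0.001, -1.0]]
ft_force: [-1.3, 0.6, 6.0]
grip_width: 0.0137
```

```bash
python3 st.py
```

```text
24.15 pos [0.4604 0.066  0.1027] hd 1.8043 F [-1.2  0.5  5.9] Tz [0.267 0.209 0.199 0.269] mean 0.236 Txy [-0.01  0.21] w 0.0133
```

Emit:
apply_moves:
  plan:
    - {"tx": 9.7, "ty": 2.3, "tz": 0, "rx": 0, "ry": 0, "rz": 0, "jaw": -1}
    - {"tx": 19.5, "ty": 4.7, "tz": 0, "rx": 0, "ry": 0, "rz": 0, "jaw": -1}
    - {"tx": 29.2, "ty": 7, "tz": 0, "rx": 0, "ry": 0, "rz": 0, "jaw": -1}
    - {"tx": 38.9, "ty": 9.3, "tz": 0, "rx": 0, "ry": 0, "rz": 0, "jaw": -1}

```text
time_s: 24.55
position: [0.5002, 0.0757, 0.1027]
tool_rot: [[-0.232, 0.973, 0.001], [0.973, 0.232, -0.0], [-0.0, 0.001, -1.0]]
ft_force: [-2.6, 0.6, 2.6]
grip_width: 0.0137
```

```bash
python3 st.py
```

```text
24.7 pos [0.5003 0.0757 0.1027] hd 1.8045 F [-0.2  3.   2.1] Tz [0.243 0.191 0.261 0.212] mean 0.227 Txy [0.35 0.11] w 0.0139
```

Emit:
apply_moves:
  plan:
    - {"tx": 9.7, "ty": 2.3, "tz": 0, "rx": 0, "ry": 0, "rz": 0, "jaw": -1}
    - {"tx": 19.5, "ty": 4.6, "tz": 0, "rx": 0, "ry": 0, "rz": 0, "jaw": -1}
    - {"tx": 29.2, "ty": 6.9, "tz": 0, "rx": 0, "ry": 0, "rz": 0, "jaw": -1}
    - {"tx": 38.9, "ty": 9.2, "tz": 0, "rx": 0, "ry": 0, "rz": 0, "jaw": -1}
    - {"tx": 48, "ty": 11.4, "tz": 0, "rx": 0, "ry": 0, "rz": 0, "jaw": -1}
    - {"tx": 53, "ty": 12.6, "tz": 0, "rx": 0, "ry": 0, "rz": 0, "jaw": -1}
    - {"tx": 55, "ty": 13.1, "tz": 0, "rx": 0, "ry": 0, "rz": 0, "jaw": -1}
    - {"tx": 55, "ty": 13.1, "tz": 0, "rx": 0, "ry": 0, "rz": 0, "jaw": -1}

```text
time_s: 25.5
position: [0.5562, 0.0893, 0.1027]
tool_rot: [[-0.232, 0.973, 0.004], [0.973, 0.232, 0.001], [-0.0, 0.004, -1.0]]
ft_force: [0.3, 4.7, 1.5]
grip_width: 0.0134
```

```bash
python3 st.py
```

```text
25.65 pos [0.5561 0.0893 0.1027] hd 1.8048 F [1.2 5.2 2.2] Tz [0.176 0.244 0.264 0.287] mean 0.243 Txy [0.76 0.25] w 0.0131
```

Emit:
apply_moves:
  plan:
    - {"tx": 1, "ty": 0.2, "tz": 0, "rx": 0, "ry": 0, "rz": 0, "jaw": -1}
    - {"tx": 2, "ty": 0.5, "tz": 0, "rx": 0, "ry": 0, "rz": 0, "jaw": -1}
    - {"tx": 2, "ty": 0.5, "tz": 0, "rx": 0, "ry": 0, "rz": 0, "jaw": -1}

```text
time_s: 25.95
position: [0.5571, 0.0896, 0.1027]
tool_rot: [[-0.232, 0.973, 0.001], [0.973, 0.232, 0.0], [-0.0, 0.001, -1.0]]
ft_force: [-7.7, 0.3, 7.6]
grip_width: 0.0136
```

```bash
python3 st.py
```

```text
26.1 pos [0.5571 0.0896 0.1027] hd 1.8049 F [-9.3  1.7  6.8] Tz [0.133 0.219 0.198 0.199] mean 0.188 Txy [0.09 1.43] w 0.0135
```

The lid is on its end stop, with 9 N of resistance. Releasing straight up.

Emit:
apply_moves:
  plan:
    - {"tx": -0.5, "ty": 0, "tz": 0, "rx": 0, "ry": 0, "rz": 0, "jaw": -0.5}
    - {"tx": -0.5, "ty": 0, "tz": 0, "rx": 0, "ry": 0, "rz": 0, "jaw": 0.5}
    - {"tx": -0.5, "ty": 0, "tz": 0, "rx": 0, "ry": 0, "rz": 0, "jaw": 1}
    - {"tx": -0.5, "ty": 0, "tz": 0, "rx": 0, "ry": 0, "rz": 0, "jaw": 1}
    - {"tx": -0.5, "ty": 0, "tz": 0, "rx": 0, "ry": 0, "rz": 0, "jaw": 1}
    - {"tx": -0.5, "ty": 0, "tz": 0, "rx": 0, "ry": 0, "rz": 0, "jaw": 1}
    - {"tx": -0.5, "ty": 0, "tz": 25, "rx": 0, "ry": 0, "rz": 0, "jaw": 1}
    - {"tx": -0.5, "ty": 0, "tz": 60, "rx": 0, "ry": 0, "rz": 0, "jaw": 1}
    - {"tx": -0.5, "ty": 0, "tz": 100, "rx": 0, "ry": 0, "rz": 0, "jaw": 1}
    - {"tx": -0.5, "ty": 0, "tz": 130, "rx": 0, "ry": 0, "rz": 0, "jaw": 1}
    - {"tx": -0.5, "ty": 0, "tz": 130, "rx": 0, "ry": 0, "rz": 0, "jaw": 1}

```text
time_s: 27.2
position: [0.558, 0.0896, 0.237]
tool_rot: [[-0.232, 0.973, 0.009], [0.973, 0.232, -0.0], [-0.002, 0.009, -1.0]]
ft_force: [-0.2, -0.8, -0.8]
grip_width: 0.0854
```

```bash
python3 st.py;  python3 - <<'E'
from h import *
for n in ("top","wrist","scene"):
    r=env.get_image(n);cv2.imwrite(f"pics/{n}9.png",r["image"][:,:,::-1])
    if n=="wrist":
        c=np.array([.46,.0658,.132]);g=.2346;ex=np.array([np.cos(g),np.sin(g),0]);ey=np.array([-ex[1],ex[0],0])
        for d in(.09,.1): print(np.round(proj(r,c+d*ex),1))
    if n=="scene":
        i=cv2.cvtColor(r["image"],cv2.COLOR_RGB2BGR)
        a=cv2.imread("pics/scene0.png");d=cv2.absdiff(a,i).max(2)
        for k,(x,y,w,h) in dict(pan=(105,140,80,65),cup=(118,198,55,38),green=(203,253,40,32),turn=(345,205,98,85),spoon=(370,168,40,45)).items(): print(k,int((d[y:y+h,x:x+w]>40).sum()))
E
```

```text
27.35 pos [0.5562 0.0896 0.2317] hd 1.8049 F [-0.5 -0.3 -0.9] Tz [-0.043 -0.006 -0.048  0.005] mean -0.023 Txy [0.01 0.01] w 0.0854
[244.6 186. ]
[256.8 186. ]
pan 662
cup 188
green 0
turn 0
spoon 163
```

View pics/wrist9.png

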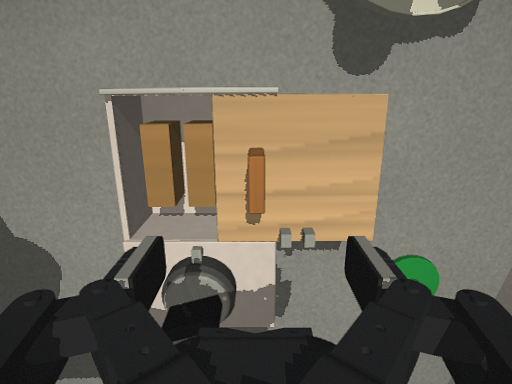

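View pics/scene9.png

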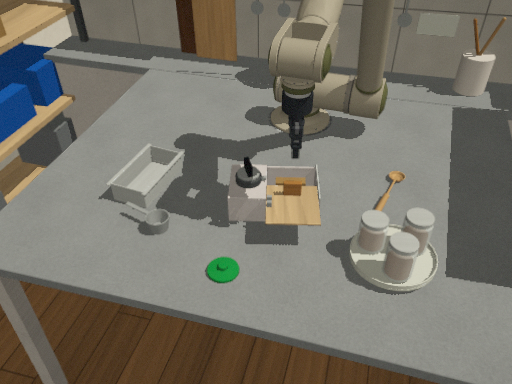

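The lid is fully open: the rib is at column 257, and I predicted 256.8 for 100 mm. The bolt is withdrawn and the gripper is clear. The bystanders sit at the same pixels as before, and the pan, cup and spoon differences look like arm shadow. Handing in.

```bash
python3 -c "
from rig import env
print(env.close_job())"
```

```text
the job is handed in; nothing more can be done
None
```

The lock box is open and the job is handed in at about 27.5 s of the 70 s allowed. The hand-in gave no verdict.

- **Dialing:** I turned clockwise to the dead stop, reading about 0.41 Nm there. I then turned anticlockwise about 1.33 rad, until the heavy disc just began to resist (0.19 Nm). Going slowly clockwise, the bolt sprang back after roughly 0.46 to 0.49 rad and the dial blocked at 0.2 Nm. The highest torque I read was 0.45 Nm, under the 0.7 Nm wrench limit.
- **Lid:** I slid it by its rib to the end stop, about 100 mm, then let go and rose clear.

**Last checks:**
- The wrist picture shows the bolt out of the blocks, and the rib where 100 mm of travel should put it. The force on the tool was near zero.
- The bystanders look unmoved. The green lid and turntable show no pixel change. The loaf pan, cup and spoon regions did change; I put that down to the arm's moving shadow, as their outlines look the same by eye, but I did not measure their positions.
- The first, light pick-up never stood out clearly from the torque noise of about 0.04 Nm.
- The first two move calls were refused because the rows left out fields. Nothing moved.

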